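# Index the tin carousel and pass a tin out through its sprung gate

## Robot

A 6-joint arm with a two-finger parallel gripper is mounted at the origin on a cart in front of the work surface, level with it; the furniture and walls round the work are solid. World frame = base frame: x ahead of the robot, y to its left, z up, the work surface at z = 0. Lengths are in m, angles in degrees, forces in N, time in s.
With the tool pointing down it reaches from about 0.375 to 0.9 m from the base axis. Payload 3.1 kg.
Tool frame: the origin (TCP) lies midway between the tips of the shut fingers; the grasp point (between the pads) lies 19 mm behind it; z points along the fingers, y is the line along which they close (so a half turn about z gives the same grasp; the last joint's range is limited). The gripper opens to 87 mm and grips with 3 to 60 N. Pads are 19 mm wide; open, the fingers measure 117 mm over their backs; the gripper's body (75 mm by 190 mm) begins 51 mm behind the grasp point.
Start: joints at [60.132, 30.224, 82.088, -0, 67.689, -10.227], TCP at [0.21, 0.589, 0.223] pointing down, gripper open.
Joint ranges: [-176.69, 176.69], [-43.24, 126.21], [12.49, 139.97], [-82, 262], [0, 151.66], [-163.58, 163.58]. Speed limits (degrees/s): [159.86, 159.86, 180, 180, 180, 180].

## Interface

Orientations are given as a 3x3 rotation matrix whose columns are the frame's x, y, z axes.
In Python, from rig import bot, camrig, job, read_state gives the robot as it stands (bot), with the cameras (camrig), the readings as plain functions and the job (job).
- The arm moves only by the tool hand_motion, called after ">>>" as name(argument=value, ...), one argument or row to a line, values as JSON. Schema: {"type":"object","properties":{"plan":{"type":"array","items":{"type":"object","properties":{"x":{"type":"number"},"y":{"type":"number"},"z":{"type":"number"},"ax":{"type":"number"},"ay":{"type":"number"},"az":{"type":"number"},"aperture":{"type":"number"}},"additionalProperties":false,"required":["aperture"]},"minItems":1,"maxItems":20},"only":{"type":"string"},"quiet":{"type":"boolean"},"lines":{"type":"string"}},"required":["plan"],"additionalProperties":false}. plan is a list of rows, 1 to 20 of them, each an object with the fields x, y, z (the shift in normalised numbers (1 is 1 m)), ax, ay, az (a rotation vector in fractions of the full range, 1 being 360 degrees), aperture (the opening from 0.0 (shut) to 1.0 (fully open)); a field left out counts as zero (the opening has to be given); each row is the pose to reach, as a shift and turn from the pose commanded when the call began, along the tool's axes at that moment; what a row does not reach only later rows make up. A row lasts 1/10 s, in which the tool goes at most 0.05 m and 8.59 degrees, less where a joint would pass 70% of its speed; a pose out of reach is approached as far as the arm can. The fingers move at their own pace and stop on an object; the grip force is fixed at half the most. Time passes only in rows, so rows that do not move let the fingers close. The tool returns the time, the measured TCP pose, the force, the opening and the grip force at its end. only (a regular expression) keeps the lines of the reply that match it, lines (a string "A,B") keeps lines A to B, and quiet returns only ok. No shift or turn number may pass 1 either way. Input that does not fit is refused with a message, and nothing moves.
- read_state(): the state, without advancing time (a new reading comes with each control period).
- camrig.capture(name): name is "scene" or "side" or "wrist"; returns a dict with "color" (384x512x3 uint8, red, green, blue), "K" (3x3 intrinsics, pixels), "D" ([k1, k2, p1, p2, k3] as OpenCV has them; the pictures are not rectified), "view" (4x4, takes a point from world to camera coordinates); the wrist camera has in their place "mount" (4x4, takes a point from camera to tool coordinates, whose origin is the TCP and whose axes are the flange's). Camera axes: x right, y up, looking along -z (the intrinsics and any distortion apply to the point x, -y, -z); pixel columns grow to the right and rows downward; lengths in m; the calibration is good to about 2 mm. A picture is of the moment at which its call begins: read the wrist's pose just before it. There is no depth.
- job.hand_in(): hands the job in; it is judged then, once.
The state is a dict: "time_s": time; "joint_positions": joint angles; "qvel": joint speeds; "tau": joint torques, N m; "position": TCP position; "tcp_rot": TCP orientation; "force": force on the tool from outside, world axes, zero at the start; "moment": the same for the moment, N m; "opening": opening from 0.0 (shut) to 1.0 (fully open); "grasp_force": force on a finger pad.
Only numpy, scipy, OpenCV 4.12 (cv2) and the standard library are available. Lean on these libraries where they do the work, as an engineer would, in place of code of your own. Each camera call takes 0.05 s, during which the arm holds its last target. There are 200 camera calls.

## Task

Bring the short tin round to the gate of the carousel: pull the spring plunger out of its notch by its loop, turn the platter to the next notch that puts the tin in front of the gate, and let the plunger snap fully home there. Then, without lifting the tin, push it out between the two sprung leaves onto the landing, far enough that both leaves spring shut behind it, and leave it standing there. Leave the tub in its stall and do not disturb the things around.

Things in the scene. Friction and masses are not known exactly. Their poses are not given: they have to be found in the camera images.
- carousel: Fixed stand of a low metal tin carousel on the right-hand table, gate roughly to the robot's right. Origin on the table, on the axis the platter turns about; x points from the axis to the gate, y to its left, z up; directions below are angles about this z. Axle post: radius 16 mm, to z 77. Guard wires of radius 168 mm, z 60, from 20 to 86 deg on both sides. Open above.
- index_plate (a point): Fixed index plate: middle notch at its rim, on the side away from the gate. Plate radius 60 mm about the axis, z 50 to 70, from 106 to 254 deg; three open notches 12 mm deep at 120, 180 and 240 deg. x, y, z as the carousel's.
- gate (a point): Middle of the gate, 168 mm from the axis, at z 30. Two posts 88 mm tall, inner faces 100 mm apart, carry two sprung leaves that meet in the middle. x points outward.
- landing (a point): Point on the landing's floor (z 28), 260 mm from the axis, x outward. The landing is a flat shelf from 160 mm to an end wall at 315 mm from the axis; end wall and the two side rails (110 mm apart) are 50 mm high.
- platter (a joint): Turn of the steel platter (radius 155 mm, top z 30), rad, counter-clockwise from above, -1.16 to 1.16, starts at 0: empty middle stall at the gate, left stall at +60 deg, right at -60, pull loop at 180. Plunger drops home only at -1.047 (left stall at gate), 0 and 1.047 (right stall at gate). Friction 0.12 N m: it stays where left.
- plunger (a joint): How far the plunger is pulled radially outward, m: 0 fully home in a notch; above 0.0125 the platter can turn; 0.018 is the stop. A spring draws it inward, 5 N at 0, 9 N at the stop. It turns with the platter. Let go between notches, its pin rides on the rim (0.012) and drops by itself into the next notch it meets.
- pull_loop (a point): Middle of the plunger's pull loop: a level rectangular eye of 8 mm bar at z 60, 30 mm above the platter, clear opening 44 mm along the pull and 50 mm across, centre 130 mm from the axis when home. x points to the axis (pull along -x). The housing stands 68 to 100 mm from the axis, up to z 76. Closed fingertips fit into the eye from above.
- stall_left (a point): Floor point of the left stall, 110 mm from the axis at z 30; turns with the platter. A stall is a pair of upright walls 28 mm high, 84 mm apart, from 92 to 150 mm from the axis, open at both ends.
- stall_right (a point): Floor point of the right stall, 110 mm from the axis at z 30; like the left stall.
- leaf_left (a joint): Opening of the gate's left (+y) leaf, rad: 0 shut, grows as it swings outward, away from the axis, to 1.5. Leaf: 48 mm long, 42 mm high (z 40 to 82), upright hinge at x 168, y 50 mm of the carousel, sprung shut with 0.5 to 2.5 N at its edge.
- leaf_right (a joint): Opening of the gate's right (-y) leaf, rad; mirror image of the left.
- tin: Short tin, 75 mm across, 58 high, 0.18 to 0.33 kg, origin under its centre. Starts upright in the left or right stall, 110 mm from the axis; some 55 mm are free between it and the axle for closed fingertips. The leaves can shut behind it once it is 245 mm from the axis; it meets the end wall at 277.
- tub: White plastic tub with a foil lid, 72 mm wide, 71 high, origin under its centre. Stands in the other stall and stays there.
- mill: Bystander: small pepper mill, 44 mm wide, 90 high, standing, origin under its centre.
- opener: Bystander: hand opener with a thick yellow handle, 174 mm long, 20 high, lying flat, origin under its centre.
- peeler: Bystander: white peeler, 170 mm long, 18 high, lying flat, origin under its centre.

How it is judged:
By the outcome, as a careful person would: the job done as asked, in the order asked, and still so for the second after the job is handed in, with the robot touching nothing.
It also fails if it takes over 58 s, if anything falls off the work surface, if the arm or the gripper's body presses on something with over 40 N, if the wrist force passes 120 N, or if a joint passes its speed limit or range.

## Working session

There is one attempt and no reset: what is moved stays moved. The work goes in short steps, Python scripts to look and compute and a tool call to move; the robot and the scene stay as the last step left them, time stands still between calls to the robot, and variables do not carry over. Pictures are saved under pics/ and viewed, at most 10 in all, crops included, and the job is handed in when it is done.

```bash
ls; mkdir -p pics
```

Run:
```python
from rig import bot, camrig, job, read_state
import cv2,numpy as np
s=read_state(); print(s['time_s'],s['position'],np.round(s['tcp_rot'],4).tolist(),s['opening'])
for n in ['scene','side']:
    c=camrig.capture(n); cv2.imwrite(f'pics/{n}0.png',cv2.cvtColor(cv2.resize(c['color'],None,fx=1.5625,fy=1.5625,interpolation=cv2.INTER_CUBIC),cv2.COLOR_RGB2BGR)); np.savez(f'{n}.npz',**c)
    print(c['K'],c['D'],np.linalg.inv(c['view']).round(3))
```

```text
pics
rig.py
0.0 [0.20971262 0.58802093 0.22159436] [[-0.9418, 0.3362, -0.001], [0.3362, 0.9418, -0.0018], [0.0004, -0.0021, -1.0]] 0.9978068386694666
[[413.19711514   0.         262.44470932]
 [  0.         413.19711514 189.77636178]
 [  0.           0.           1.        ]] [-0.08937246  0.          0.          0.          0.        ] [[-0.746  0.462 -0.479  0.129]
 [-0.666 -0.519  0.536  0.33 ]
 [-0.001  0.719  0.695  0.723]
 [ 0.     0.     0.     1.   ]]
[[359.27034379   0.         249.36112304]
 [  0.         359.27034379 194.15327386]
 [  0.           0.           1.        ]] [0.03679735 0.         0.         0.         0.        ] [[ 0.817  0.354 -0.456  0.082]
 [-0.577  0.489 -0.654 -0.874]
 [-0.009  0.798  0.603  0.698]
 [ 0.     0.     0.     1.   ]]
```

View pics/scene0.png

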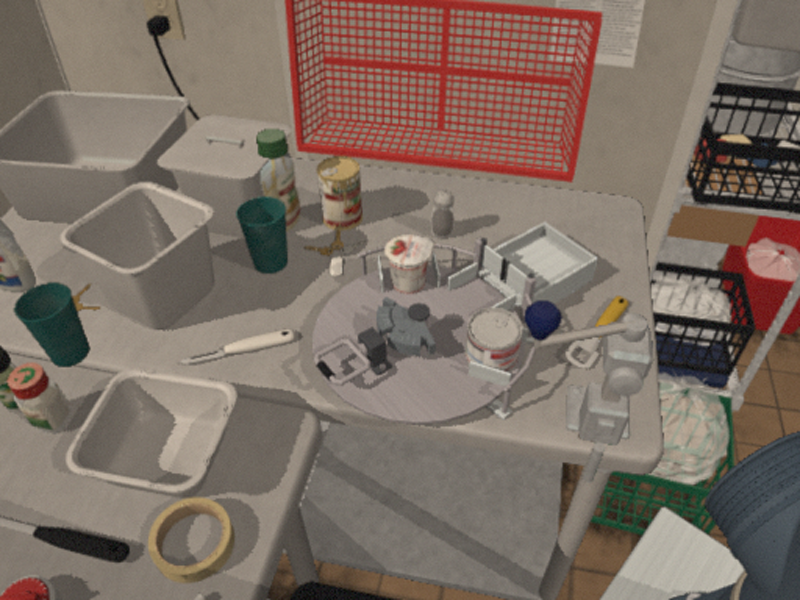

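View pics/side0.png

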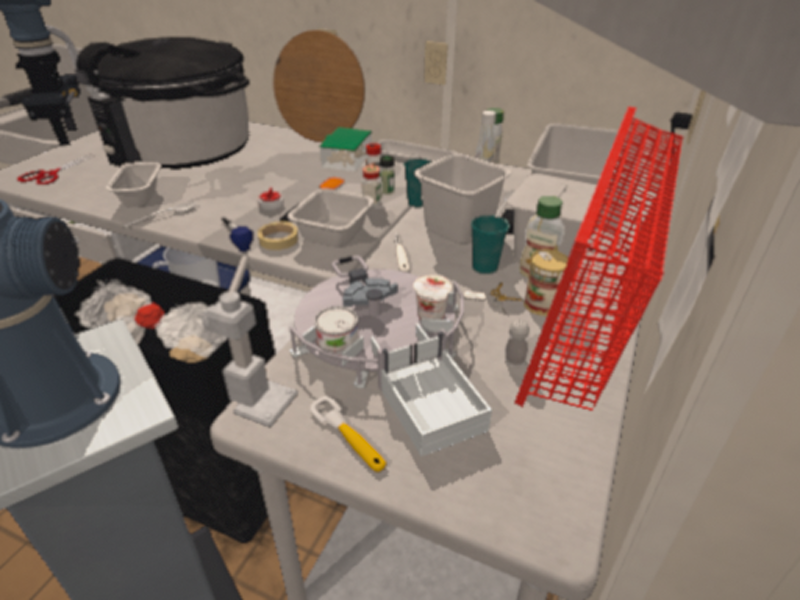

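Scene view: the tin is at (495,335), in the right stall, and the tub at (408,262), in the left. The loop is at (342,361), and a lever or pump with a blue knob at (540,320) stands near the tin. Next I fit the carousel pose from both views.

Create h.py:
```python
import numpy as np,cv2
from scipy.optimize import least_squares
def proj(c,P):
    P=np.atleast_2d(P); V=np.asarray(c['view']); p=P@V[:3,:3].T+V[:3,3]; p=p*[1,-1,-1]
    return cv2.projectPoints(p,np.zeros(3),np.zeros(3),c['K'],c['D'])[0][:,0]
def cyl(r,a,z): a=np.radians(a); return [r*np.cos(a),r*np.sin(a),z]
def world(q,P):
    P=np.atleast_2d(P).astype(float); R=np.array([[np.cos(q[2]),-np.sin(q[2])],[np.sin(q[2]),np.cos(q[2])]])
    return np.c_[P[:,:2]@R.T+q[:2],P[:,2]]
L=[cyl(.13,180,.06),cyl(.11,-60,.088),cyl(.11,60,.101)]
```

Create fit.py:
```python
from h import *
S=np.load('scene.npz');D=np.load('side.npz')
obs=[(S,L,[(342,361),(496,323),(410,246)]),(D,L,[(350,265),(337,322),(433,284)])]
f=lambda q:np.concatenate([(proj(c,world(q,l))-np.array(o)/1.5625).ravel() for c,l,o in obs])
r=least_squares(f,[.5,-.25,-1.]);print(r.x,np.degrees(r.x[2]),r.fun.round(1)); np.save('q.npy',r.x);q=r.x
out=[]
for c,(u,v,w,h) in ((S,(195,130,200,150)),(D,(170,150,160,150))):
    k=4 if c is S else 4; k=400/w
    im=cv2.cvtColor(cv2.resize(c['color'][v:v+h,u:u+w],None,fx=400/w,fy=400/w,interpolation=cv2.INTER_CUBIC),cv2.COLOR_RGB2BGR)
    def poly(P,cl,col):
        p=((proj(c,world(q,P))+.5-[u,v])*k).round().astype(np.int32); cv2.polylines(im,[p],cl,col,1)
    poly([cyl(.155,a,.03) for a in range(0,360,10)],True,(0,255,0))
    poly([cyl(.016,a,.077) for a in range(0,360,30)],True,(0,0,255))
    x=.022;y=.025
    poly([[-.13-x,-y,.06],[-.13+x,-y,.06],[-.13+x,y,.06],[-.13-x,y,.06]],True,(255,0,255))
    poly([[.315,.055,.05],[.315,-.055,.05],[.16,-.055,.05],[.16,.055,.05]],True,(255,0,0))
    poly([[.168,.05,.088],[.168,-.05,.088]],False,(0,255,255))
    for a,rr,z in ((-60,.0375,.088),(60,.036,.101)):
        t=cyl(.11,a,0);poly([[t[0]+rr*np.cos(b),t[1]+rr*np.sin(b),z] for b in np.linspace(0,6.28,20)],True,(0,165,255))
    out.append(im)
h=max(i.shape[0] for i in out); out=[cv2.copyMakeBorder(i,0,h-i.shape[0],0,0,0) for i in out]
cv2.imwrite('pics/fit.png',np.hstack(out))
```

```bash
python3 fit.py
```

```text
[ 0.5467154  -0.15845875 -1.74869129] -100.19263062287683 [ 1.3 -0.5 -0.4  1.1 -0.7  0.3 -0.2  1.   0.2 -2.   0.7  0.9]
```

View pics/fit.png

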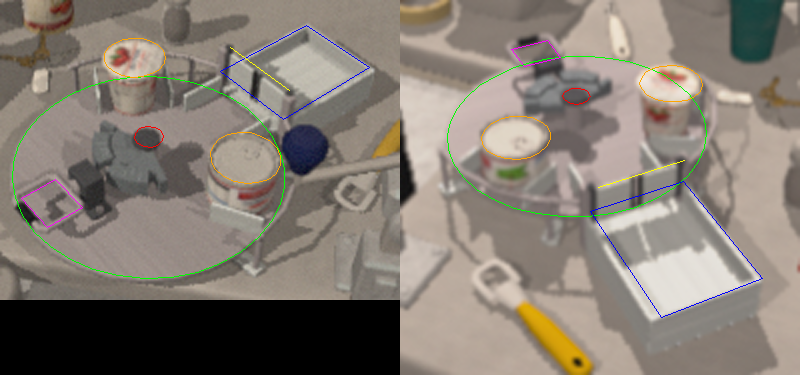

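The fit holds to about 1–2 px. Next I triangulate the blue knob and the mill, and work out the tool-axis shifts to hover above the loop.

Create tri.py:
```python
from h import *
S=np.load('scene.npz');D=np.load('side.npz');q=np.load('q.npy')
for n,a,b in (('knob',(543,319),(241,237)),('lever base',(632,330),(232,300)),('millhead',(443,198),(518,326)),('canTop',(340,168),(549,262)),('footplate',(600,415),(265,405))):
    f=lambda P:np.r_[proj(S,P)[0]-np.array(a)/1.5625,proj(D,P)[0]-np.array(b)/1.5625]
    r=least_squares(f,[.5,-.2,.1]);p=r.x-[*q[:2],0];R=np.hypot(p[0],p[1]);print(n,r.x.round(3),'err',abs(r.fun).max().round(1),'r',R.round(3),'ang',np.degrees(np.arctan2(p[1],p[0])-q[2]).round(0))
```

Create go.py:
```python
# python3 go.py r ang z yaw(carousel frame x-axis)  -> tool-frame shift from the commanded/measured pose
from h import *;import sys;from rig import bot, camrig, job, read_state
q=np.load('q.npy');s=read_state();R=np.array(s['tcp_rot']);r,a,z,y=map(float,sys.argv[1:5])
t=world(q,cyl(r,a,z))[0];y+=np.degrees(q[2]);yaw=np.degrees(np.arctan2(R[1,0],R[0,0]))
d=R.T@(t-s['position']);print('t',s['time_s'],'target',t.round(4),'shift',d.round(4),'rz',round((yaw-y+180)%360-180,2),'F',np.round(s['force'],1),'op',s['opening'])
p=s['position'];e=np.array(p[:2])-q[:2];print('now r',np.hypot(*e).round(4),'ang',(np.degrees(np.arctan2(e[1],e[0])-q[2])%360).round(2),'z',p[2].round(4) if hasattr(p[2],'round') else p[2],'yaw',((yaw-np.degrees(q[2]))%360).round(1),'j',np.round(s['joint_positions'],0))
```

```bash
python3 tri.py; python3 go.py .13 180 .2 180
```

```text
knob [ 0.333 -0.104  0.246] err 0.0 r 0.221 ang 266.0
lever base [ 0.269 -0.196  0.203] err 1.1 r 0.28 ang -72.0
millhead [ 0.692 -0.385  0.079] err 0.0 r 0.269 ang 43.0
canTop [ 0.856 -0.303  0.107] err 0.6 r 0.341 ang 75.0
footplate [ 0.278 -0.226  0.001] err 0.3 r 0.277 ang -66.0
t 0.1 target [ 0.5697 -0.0305  0.2   ] shift [-0.547  -0.4616  0.0224] rz 80.55 F [-0.9  0.1 -0.8] op 1.0017782787455864
now r 0.8191 ang 214.49 z 0.2217 yaw 260.6 j [ 60.  30.  82.   0.  68. -10.]
```

The manual's scale: turns go in shares of 360 degrees. Converting my numbers, 158 degrees / 360 = 0.4389.

>>> hand_motion(
  plan=[
    {"z":-0.05,"aperture":0},
    {"z":-0.1,"az":0.0222,"aperture":0},
    {"x":-0.03,"y":-0.03,"z":-0.1,"az":0.0444,"aperture":0},
    {"x":-0.065,"y":-0.055,"z":-0.1,"az":0.0667,"aperture":0},
    {"x":-0.1,"y":-0.085,"z":-0.1,"az":0.0889,"aperture":0},
    {"x":-0.135,"y":-0.115,"z":-0.1,"az":0.1111,"aperture":0},
    {"x":-0.17,"y":-0.145,"z":-0.1,"az":0.1333,"aperture":0},
    {"x":-0.21,"y":-0.175,"z":-0.1,"az":0.1583,"aperture":0},
    {"x":-0.245,"y":-0.205,"z":-0.1,"az":0.1806,"aperture":0},
    {"x":-0.28,"y":-0.235,"z":-0.1,"az":0.2056,"aperture":0},
    {"x":-0.315,"y":-0.265,"z":-0.1,"az":0.2278,"aperture":0},
    {"x":-0.35,"y":-0.295,"z":-0.1,"az":0.2528,"aperture":0},
    {"x":-0.385,"y":-0.325,"z":-0.1,"az":0.275,"aperture":0},
    {"x":-0.42,"y":-0.355,"z":-0.1,"az":0.3,"aperture":0},
    {"x":-0.455,"y":-0.385,"z":-0.1,"az":0.3222,"aperture":0},
    {"x":-0.49,"y":-0.415,"z":-0.1,"az":0.3472,"aperture":0},
    {"x":-0.52,"y":-0.44,"z":-0.1,"az":0.3694,"aperture":0},
    {"x":-0.547,"y":-0.4616,"z":-0.1,"az":0.3944,"aperture":0},
    {"x":-0.547,"y":-0.4616,"z":-0.08,"az":0.4167,"aperture":0},
    {"x":-0.547,"y":-0.4616,"z":-0.05,"az":0.4389,"aperture":0},
  ],
)

```text
time_s: 2.1
position: [0.5718, -0.0317, 0.2731]
tcp_rot: [[0.999, 0.033, 0.004], [0.033, -0.999, -0.001], [0.004, 0.001, -1.0]]
force: [0.5, 0.3, -0.0]
opening: 0.001
grasp_force: 0.0
```

```bash
python3 go.py .13 180 .2 90
```

```text
t 2.1 target [ 0.5697 -0.0305  0.2   ] shift [-0.0024 -0.0014  0.0731] rz 12.08 F [ 0.5  0.3 -0. ] op 0.0013507218265908442
now r 0.1292 ang 178.98 z 0.2731 yaw 102.1 j [-14.  23.  86.   0.  70.  74.]
```

Scaled: 12 degrees / 360 = 0.0333.

>>> hand_motion(
  plan=[
    {"z":0.03,"az":0.0222,"aperture":0},
    {"x":-0.002,"y":-0.0015,"z":0.06,"az":0.0333,"aperture":0},
    {"x":-0.002,"y":-0.0015,"z":0.073,"az":0.0333,"aperture":0},
    {"x":-0.002,"y":-0.0015,"z":0.073,"az":0.0333,"aperture":0},
  ],
)

```text
time_s: 2.5
position: [0.5665, -0.0282, 0.1975]
tcp_rot: [[0.986, -0.166, -0.005], [-0.166, -0.986, 0.001], [-0.005, -0.0, -1.0]]
force: [-0.9, 0.4, 0.1]
opening: 0.009
grasp_force: 0.0
```

```bash
python3 go.py .13 180 .15 90
```

Run:
```python
from rig import bot, camrig, job, read_state
from h import *
s=read_state();c=camrig.capture('wrist')
T=np.eye(4);T[:3,:3]=s['tcp_rot'];T[:3,3]=s['position']
c['view']=np.linalg.inv(T@np.array(c['mount']));c.pop('mount');np.savez('wrist1.npz',**{k:c[k] for k in('color','K','D','view')})
q=np.load('q.npy');im=cv2.cvtColor(cv2.resize(c['color'],None,fx=1.5625,fy=1.5625),cv2.COLOR_RGB2BGR)
def poly(P,cl,col): cv2.polylines(im,[((proj(c,world(q,P))+.5)*1.5625).round().astype(np.int32)],cl,col,1)
poly([cyl(.155,a,.03) for a in range(0,360,10)],True,(0,255,0))
poly([cyl(.016,a,.077) for a in range(0,360,30)],True,(0,0,255))
x=.022;y=.025
poly([[-.13-x,-y,.064],[-.13+x,-y,.064],[-.13+x,y,.064],[-.13-x,y,.064]],True,(255,0,255))
cv2.imwrite('pics/w1.png',im);print(np.linalg.inv(c['view']).round(3))
```

```text
t 2.5 target [ 0.5697 -0.0305  0.15  ] shift [0.0038 0.0018 0.0475] rz 0.64 F [-0.9  0.4  0.1] op 0.008892827472968837
now r 0.1318 ang 181.56 z 0.1975 yaw 90.6 j [-14.  28.  92.  -0.  61.  85.]
[[-0.165  0.956  0.242  0.632]
 [-0.986 -0.16  -0.041 -0.038]
 [-0.    -0.246  0.969  0.359]
 [ 0.     0.     0.     1.   ]]
```

View pics/w1.png

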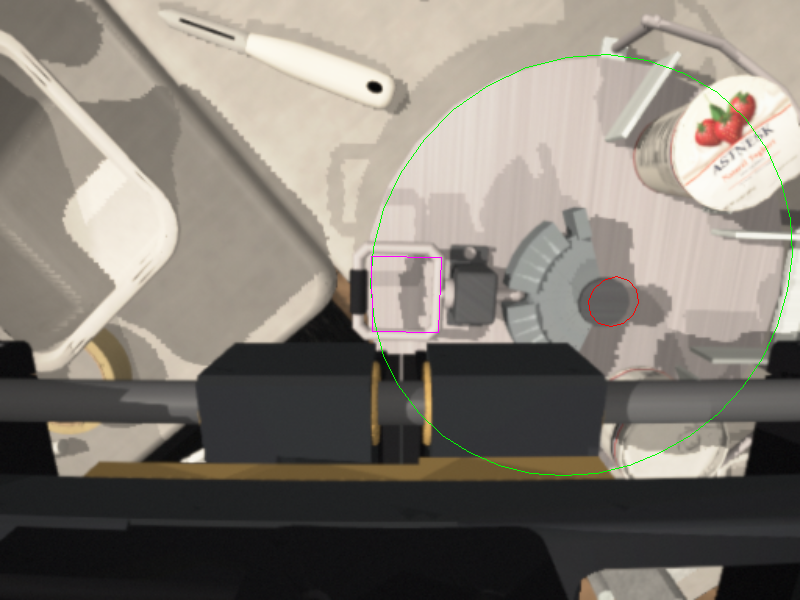

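The loop centre is at (398,294), about 8 px to the left of the prediction, and the axle at (603,302) is off by the same amount. I'll check whether the arm was still settling.

>>> hand_motion(
  plan=[
    {"aperture":0},
    {"aperture":0},
    {"aperture":0},
  ],
)

```text
time_s: 2.85
position: [0.5688, -0.0287, 0.2009]
tcp_rot: [[0.986, -0.167, 0.003], [-0.167, -0.986, -0.001], [0.003, 0.0, -1.0]]
force: [0.7, -0.1, 0.0]
opening: 0.007
grasp_force: 0.0
```

Create wfit.py:
```python
from rig import bot, camrig, job, read_state
from h import *
s=read_state();c=camrig.capture('wrist');o=np.load('wrist1.npz')
T=np.eye(4);T[:3,:3]=s['tcp_rot'];T[:3,3]=s['position']
c['view']=np.linalg.inv(T@np.array(c['mount']))
g=lambda i:np.float32(cv2.cvtColor(i,cv2.COLOR_RGB2GRAY))[0:210]
sh=np.array(cv2.phaseCorrelate(g(o['color']),g(c['color']))[0]);print('pic shift px',sh,s['position'],np.abs(s['qvel']).max())
S=np.load('scene.npz');D=np.load('side.npz')
Lw=[cyl(.016*0,0,.077),cyl(.13,180,.064)]
obs=[(S,L,[(342,361),(496,323),(410,246)]),(D,L,[(350,265),(337,322),(433,284)])]
W=np.array([(603,302),(398,294)])/1.5625+sh
print('wrist resid before',(proj(c,world(np.load('q.npy'),Lw))-W).round(1).tolist())
f=lambda q:np.concatenate([(proj(c_,world(q,l))-np.array(o_)/1.5625).ravel() for c_,l,o_ in obs]+[(proj(c,world(q,Lw))-W).ravel()])
r=least_squares(f,np.load('q.npy'));print(r.x,r.fun.round(1))
f2=lambda q:(proj(c,world(q,Lw))-W).ravel()
r2=least_squares(f2,r.x);print('wrist only',r2.x,r2.fun.round(1))
```

```bash
python3 wfit.py
```

```text
pic shift px [-0.37915568  1.86659314] [ 0.56883319 -0.02872998  0.20091401] 0.4022120373631772
wrist resid before [[4.1, -0.3], [4.4, 0.7]]
[ 0.5471134 -0.1552738 -1.7525646] [-0.   0.1 -1.5  1.9 -1.6  0.9 -0.5  0.5 -0.4 -2.7  0.1  0.4  0.9 -0.1
  1.3  0.4]
wrist only [ 0.5471797  -0.15416313 -1.75637127] [-0.2 -0.   0.2  0. ]
```

```bash
python3 -c "
import numpy as np;np.save('q.npy',[.5471,-.1548,-1.755])"; python3 go.py .13 180 .09 90
```

```text
t 2.9 target [ 0.5709 -0.027   0.09  ] shift [ 0.0017 -0.002   0.1107] rz 0.93 F [0.1 0.3 0.8] op 0.003948210624384129
now r 0.128 ang 180.86 z 0.2007 yaw 90.9 j [-14.  27.  92.   0.  61.  85.]
```

Scaled: 1 degrees / 360 = 0.0028.

>>> hand_motion(
  plan=[
    {"x":0.0017,"y":-0.002,"z":0.04,"az":0.0028,"aperture":0},
    {"x":0.0017,"y":-0.002,"z":0.08,"az":0.0028,"aperture":0},
    {"x":0.0017,"y":-0.002,"z":0.11,"az":0.0028,"aperture":0},
    {"x":0.0017,"y":-0.002,"z":0.125,"az":0.0028,"aperture":0},
    {"x":0.0017,"y":-0.002,"z":0.13,"az":0.0028,"aperture":0},
    {"x":0.0017,"y":-0.002,"z":0.135,"az":0.0028,"aperture":0},
    {"x":0.0017,"y":-0.002,"z":0.14,"az":0.0028,"aperture":0},
    {"x":0.0017,"y":-0.002,"z":0.145,"az":0.0028,"aperture":0},
    {"x":0.0017,"y":-0.002,"z":0.145,"az":0.0028,"aperture":0},
  ],
)

```text
time_s: 3.8
position: [0.57, -0.0269, 0.0546]
tcp_rot: [[0.983, -0.185, 0.0], [-0.185, -0.983, -0.0], [0.0, 0.0, -1.0]]
force: [-0.1, -1.0, -0.5]
opening: 0.005
grasp_force: 0.0
```

```bash
python3 go.py .13 180 .045 90
```

Run:
```python
from rig import bot, camrig, job, read_state
import cv2,numpy as np
o=[]
for n,(u,v,w,h) in (('scene',(180,150,130,130)),('side',(170,130,130,130))):
    c=camrig.capture(n)['color'][v:v+h,u:u+w];o.append(cv2.resize(c,(400,400),interpolation=cv2.INTER_CUBIC))
cv2.imwrite('pics/in1.png',np.hstack(o)[:,:,::-1])
```

```text
t 3.8 target [ 0.5709 -0.027   0.045 ] shift [ 0.0009 -0.      0.0096] rz -0.09 F [-0.1 -1.  -0.5] op 0.005182351741303008
now r 0.13 ang 180.39 z 0.0546 yaw 89.9 j [-14.  40.  97.  -0.  43.  87.]
```

View pics/in1.png

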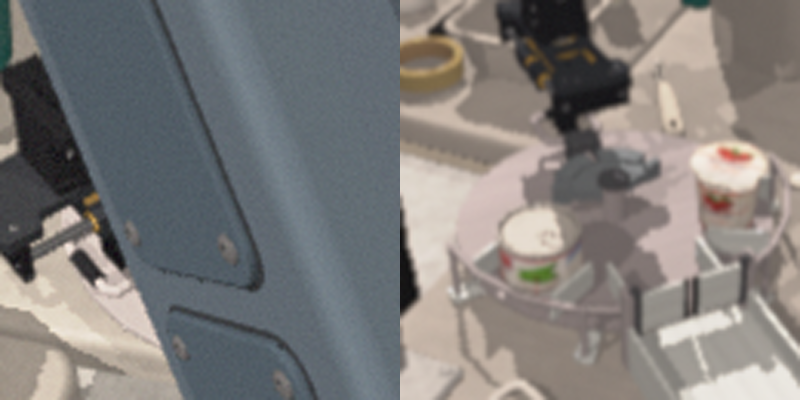

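The fingers are in the eye with no contact force, and the platter still looks home. Next I lower a bit and pull, which is tool -y.

>>> hand_motion(
  plan=[
    {"z":0.005,"aperture":0},
    {"z":0.01,"aperture":0},
    {"y":-0.004,"z":0.01,"aperture":0},
    {"y":-0.007,"z":0.01,"aperture":0},
    {"y":-0.01,"z":0.01,"aperture":0},
    {"y":-0.013,"z":0.01,"aperture":0},
    {"y":-0.016,"z":0.01,"aperture":0},
    {"y":-0.019,"z":0.01,"aperture":0},
    {"y":-0.019,"z":0.01,"aperture":0},
    {"y":-0.019,"z":0.01,"aperture":0},
  ],
)

```text
time_s: 4.9
position: [0.5734, -0.0093, 0.0446]
tcp_rot: [[0.983, -0.184, -0.0], [-0.184, -0.983, -0.002], [0.0, 0.002, -1.0]]
force: [-0.6, -5.9, -0.1]
opening: 0.007
grasp_force: 2.9
```

```bash
python3 go.py .153 180 .045 90
```

```text
t 4.9 target [ 0.5751 -0.0044  0.045 ] shift [ 0.0008 -0.0051 -0.0004] rz -0.02 F [-0.6 -5.9 -0.1] op 0.007061456360691505
now r 0.1479 ang 180.29 z 0.0446 yaw 90.0 j [-12.  41.  97.  -0.  42.  89.]
```

>>> hand_motion(
  plan=[
    {"y":-0.003,"aperture":0},
    {"y":-0.006,"aperture":0},
    {"y":-0.006,"aperture":0},
    {"y":-0.006,"aperture":0},
  ],
)

```text
time_s: 5.3
position: [0.5745, -0.0039, 0.0446]
tcp_rot: [[0.983, -0.183, -0.0], [-0.183, -0.983, -0.002], [0.0, 0.003, -1.0]]
force: [-1.7, -6.9, -0.7]
opening: 0.006
grasp_force: 3.5
```

```bash
python3 go.py .153 180 .045 90;python3 - <<'E'
from rig import bot, camrig, job, read_state
for i in range(4): camrig.capture('wrist');print(read_state()['force'].round(1) if hasattr(read_state()['force'],'round') else read_state()['force'])
E
```

```text
t 5.3 target [ 0.5751 -0.0044  0.045 ] shift [ 0.0007  0.0004 -0.0004] rz -0.02 F [-1.7 -6.9 -0.7] op 0.0058438204961958
now r 0.1534 ang 180.26 z 0.0446 yaw 90.0 j [-11.  41.  97.  -0.  42.  89.]
[-1.1 -6.2 -0.1]
[-1.2 -6.6 -0.3]
[-1.2 -6.6  0.5]
[-1.6 -7.1 -0.8]
```

>>> hand_motion(
  plan=[
    {"y":-0.003,"aperture":0},
    {"y":-0.005,"aperture":0},
    {"y":-0.007,"aperture":0},
    {"y":-0.007,"aperture":0},
  ],
)

```text
time_s: 5.9
position: [0.5758, 0.0027, 0.0446]
tcp_rot: [[0.983, -0.183, -0.001], [-0.183, -0.983, -0.003], [0.0, 0.003, -1.0]]
force: [-1.4, -8.3, -0.9]
opening: 0.004
grasp_force: 4.3
```

```bash
python3 go.py .16 180 .045 90;cat > ff.py <<'E'
from rig import bot, camrig, job, read_state
import numpy as np
F=[]
for i in range(5): camrig.capture('wrist');F.append(read_state()['force'])
print(np.mean(F,0).round(2))
E
python3 ff.py
```

```text
t 5.9 target [0.5764 0.0025 0.045 ] shift [ 0.0007  0.0001 -0.0004] rz -0.0 F [-1.4 -8.3 -0.9] op 0.004015852552306846
now r 0.1601 ang 180.23 z 0.0446 yaw 90.0 j [-11.  41.  97.  -0.  42.  90.]
[-1.6  -7.86 -0.24]
```

Scaled: -30 degrees / 360 = -0.0833.

>>> hand_motion(
  plan=[
    {"y":-0.0014,"aperture":0},
    {"x":-0.0056,"y":-0.0013,"az":-0.0056,"aperture":0},
    {"x":-0.0113,"y":-0.001,"az":-0.0111,"aperture":0},
    {"x":-0.0169,"y":-0.0005,"az":-0.0167,"aperture":0},
    {"x":-0.0225,"y":0.0002,"az":-0.0222,"aperture":0},
    {"x":-0.028,"y":0.0011,"az":-0.0278,"aperture":0},
    {"x":-0.0336,"y":0.0021,"az":-0.0333,"aperture":0},
    {"x":-0.0391,"y":0.0034,"az":-0.0389,"aperture":0},
    {"x":-0.0445,"y":0.0049,"az":-0.0444,"aperture":0},
    {"x":-0.0499,"y":0.0065,"az":-0.05,"aperture":0},
    {"x":-0.0552,"y":0.0083,"az":-0.0556,"aperture":0},
    {"x":-0.0605,"y":0.0104,"az":-0.0611,"aperture":0},
    {"x":-0.0657,"y":0.0126,"az":-0.0667,"aperture":0},
    {"x":-0.0708,"y":0.0149,"az":-0.0722,"aperture":0},
    {"x":-0.0758,"y":0.0175,"az":-0.0778,"aperture":0},
    {"x":-0.0808,"y":0.0202,"az":-0.0833,"aperture":0},
    {"x":-0.0808,"y":0.0202,"az":-0.0833,"aperture":0},
  ],
)

```text
time_s: 7.85
position: [0.495, -0.0025, 0.0448]
tcp_rot: [[0.943, 0.332, 0.005], [0.333, -0.943, -0.003], [0.004, 0.004, -1.0]]
force: [1.7, -8.0, -3.4]
opening: 0.004
grasp_force: 4.3
```

```bash
python3 go.py .1615 210 .045 120; python3 ff.py
```

Run:
```python
from rig import bot, camrig, job, read_state
import cv2,numpy as np
o=[]
for n,(u,v,w,h) in (('wrist',(0,0,512,384)),('side',(160,110,140,140))):
    c=camrig.capture(n)['color'][v:v+h,u:u+w];o.append(cv2.resize(c,(400,400 if n=='side' else 300),interpolation=cv2.INTER_CUBIC))
o[0]=cv2.copyMakeBorder(o[0],0,100,0,0,0)
cv2.imwrite('pics/t1.png',np.hstack(o)[:,:,::-1])
```

```text
t 7.85 target [ 0.4933 -0.0025  0.045 ] shift [-0.0016 -0.0005 -0.0002] rz -0.02 F [ 1.7 -8.  -3.4] op 0.004186422878589311
now r 0.161 ang 209.45 z 0.0448 yaw 120.0 j [-13.  38. 109.  -0.  33.  58.]
[ 1.43 -8.63 -4.44]
```

View pics/t1.png

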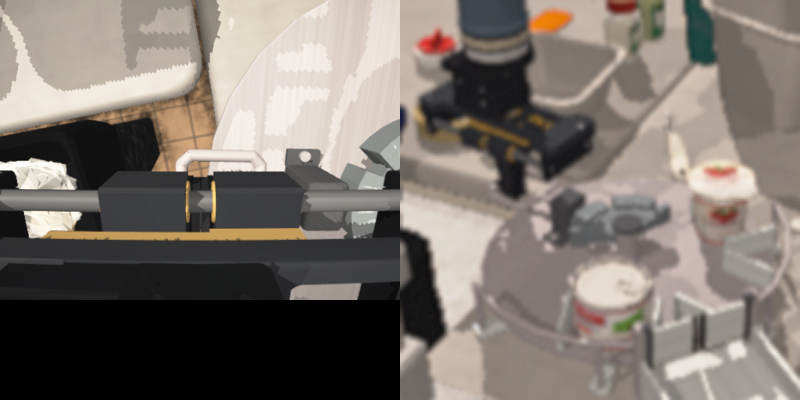

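Scaled: -20 degrees / 360 = -0.0556.

>>> hand_motion(
  plan=[
    {"x":-0.0056,"y":0.0001,"az":-0.0056,"aperture":0},
    {"x":-0.0113,"y":0.0004,"az":-0.0111,"aperture":0},
    {"x":-0.0169,"y":0.0009,"az":-0.0167,"aperture":0},
    {"x":-0.0225,"y":0.0016,"az":-0.0222,"aperture":0},
    {"x":-0.028,"y":0.0025,"az":-0.0278,"aperture":0},
    {"x":-0.0336,"y":0.0035,"az":-0.0333,"aperture":0},
    {"x":-0.0391,"y":0.0048,"az":-0.0389,"aperture":0},
    {"x":-0.0445,"y":0.0063,"az":-0.0444,"aperture":0},
    {"x":-0.0499,"y":0.0079,"az":-0.05,"aperture":0},
    {"x":-0.0552,"y":0.0097,"az":-0.0556,"aperture":0},
    {"x":-0.0552,"y":0.0097,"az":-0.0556,"aperture":0},
  ],
)

```text
time_s: 9.3
position: [0.4485, -0.0304, 0.0449]
tcp_rot: [[0.773, 0.634, 0.01], [0.634, -0.773, -0.004], [0.005, 0.009, -1.0]]
force: [3.5, -6.6, -6.3]
opening: 0.006
grasp_force: 4.0
```

```bash
python3 go.py .14 230 .045 140; python3 ff.py
```

Create ang.py:
```python
# platter angle from tin lid centre is seen: fit by matching stall walls is hard; use picture
from rig import bot, camrig, job, read_state
from h import *
import sys
q=np.load('q.npy');c=camrig.capture('side');u,v,w,h=150,100,180,150
im=cv2.cvtColor(cv2.resize(c['color'][v:v+h,u:u+w],None,fx=4.4,fy=3.9*1.128,interpolation=cv2.INTER_CUBIC),cv2.COLOR_RGB2BGR)
def poly(P,cl,col): cv2.polylines(im,[((proj(c,world(q,P))+.5-[u,v])*4.4).round().astype(np.int32)],cl,col,1)
for d,col in ((float(sys.argv[1]),(0,255,0)),(60,(0,0,255))):
    t=cyl(.11,-60+d,0);poly([[t[0]+.0375*np.cos(b),t[1]+.0375*np.sin(b),.088] for b in np.linspace(0,6.28,30)],True,col)
poly([[.168,.05,.088],[.168,-.05,.088]],False,(0,255,255))
cv2.imwrite(sys.argv[2],im[:600,:800])
```

```bash
python3 ang.py 48 pics/a1.png
```

```text
t 9.3 target [ 0.4582 -0.0467  0.045 ] shift [-0.0029  0.0187  0.    ] rz -0.08 F [ 3.5 -6.6 -6.3] op 0.006281307652350157
now r 0.1588 ang 228.95 z 0.0449 yaw 139.9 j [-18.  36. 115.  -0.  28.  33.]
[ 3.92 -7.17 -5.44]
```

View pics/a1.png

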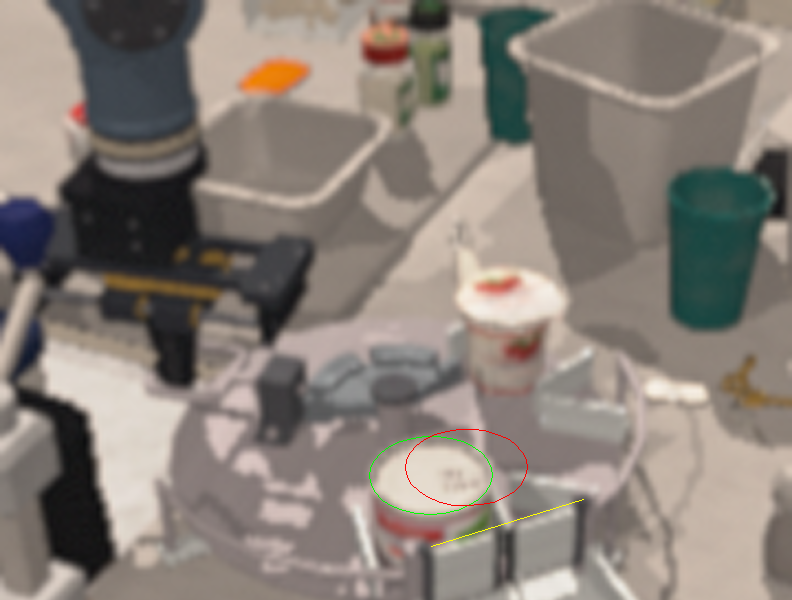

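Platter is at about 49°: the green circle matches the tin lid. I'll relax the pull so the pin rides on the rim, then push the eye's side bar until it snaps in.

Scaled: -12 degrees / 360 = -0.0333.

>>> hand_motion(
  plan=[
    {"y":0.007,"aperture":0},
    {"y":0.014,"aperture":0},
    {"y":0.0215,"aperture":0},
    {"x":-0.0049,"y":0.0216,"az":-0.0056,"aperture":0},
    {"x":-0.0098,"y":0.0218,"az":-0.0111,"aperture":0},
    {"x":-0.0146,"y":0.0223,"az":-0.0167,"aperture":0},
    {"x":-0.0195,"y":0.0229,"az":-0.0222,"aperture":0},
    {"x":-0.0243,"y":0.0236,"az":-0.0278,"aperture":0},
    {"x":-0.0291,"y":0.0246,"az":-0.0333,"aperture":0},
    {"x":-0.0291,"y":0.0246,"az":-0.0333,"aperture":0},
  ],
)

```text
time_s: 10.6
position: [0.4365, -0.0654, 0.0446]
tcp_rot: [[0.625, 0.781, -0.001], [0.781, -0.625, 0.001], [-0.0, -0.001, -1.0]]
force: [-0.7, -0.2, 0.5]
opening: 0.007
grasp_force: 0.0
```

```bash
python3 go.py .14 242 .045 152; python3 ff.py
```

```text
t 10.6 target [ 0.4376 -0.0675  0.045 ] shift [-0.001   0.0022 -0.0004] rz -0.14 F [-0.7 -0.2  0.5] op 0.007398794550333166
now r 0.1422 ang 241.6 z 0.0446 yaw 151.9 j [-23.  36. 116.   0.  28.  16.]
[-0.07  0.28  0.28]
```

Scaled: -4 degrees / 360 = -0.0111.

>>> hand_motion(
  plan=[
    {"x":-0.0024,"az":-0.0028,"aperture":0},
    {"x":-0.0049,"y":0.0001,"az":-0.0056,"aperture":0},
    {"x":-0.0073,"y":0.0002,"az":-0.0083,"aperture":0},
    {"x":-0.0098,"y":0.0003,"az":-0.0111,"aperture":0},
    {"x":-0.0098,"y":0.0003,"az":-0.0111,"aperture":0},
  ],
)

```text
time_s: 11.35
position: [0.4309, -0.0734, 0.0446]
tcp_rot: [[0.568, 0.823, -0.0], [0.823, -0.568, -0.0], [-0.0, -0.0, -1.0]]
force: [0.3, -0.0, -0.1]
opening: 0.005
grasp_force: 0.0
```

```bash
python3 go.py .14 246 .045 156; python3 ff.py; python3 ang.py 53 pics/a2.png
```

```text
t 11.35 target [ 0.4318 -0.0754  0.045 ] shift [-0.0011  0.0019 -0.0004] rz -0.08 F [ 0.3 -0.  -0.1] op 0.005029865418762019
now r 0.1419 ang 245.54 z 0.0446 yaw 155.9 j [-24.  36. 117.  -0.  27.  10.]
[0.03 0.13 0.12]
```

View pics/a2.png

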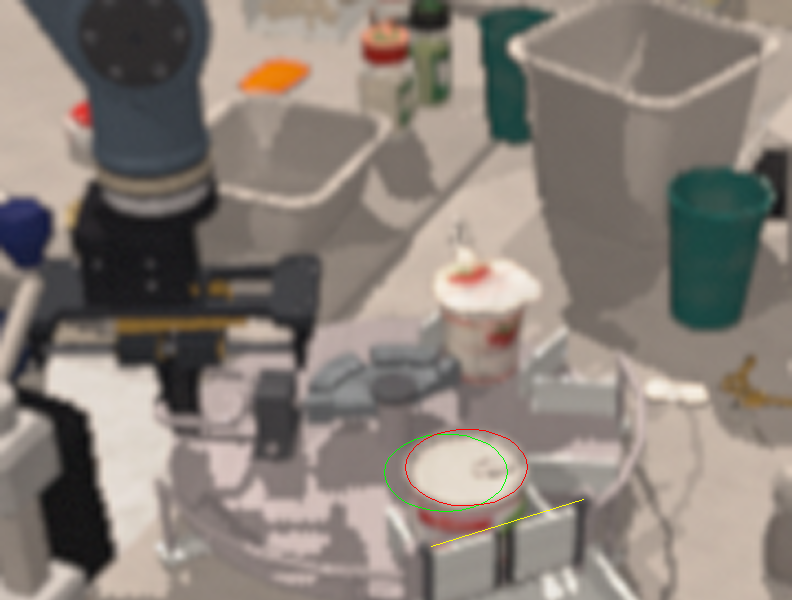

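The lid is at about 58°, nearly on the red target circle. I'll keep nudging.

Scaled: -2 degrees / 360 = -0.0056.

>>> hand_motion(
  plan=[
    {"x":-0.0012,"aperture":0},
    {"x":-0.0024,"az":-0.0028,"aperture":0},
    {"x":-0.0036,"az":-0.0028,"aperture":0},
    {"x":-0.0049,"y":0.0001,"az":-0.0056,"aperture":0},
    {"x":-0.0049,"y":0.0001,"az":-0.0056,"aperture":0},
  ],
)

```text
time_s: 12.15
position: [0.4285, -0.077, 0.0446]
tcp_rot: [[0.54, 0.842, 0.0], [0.842, -0.54, 0.0], [0.001, 0.0, -1.0]]
force: [2.0, 4.2, 0.0]
opening: 0.004
grasp_force: 2.3
```

```bash
python3 go.py .14 248 .045 158; python3 ff.py
```

```text
t 12.15 target [ 0.4291 -0.0795  0.045 ] shift [-0.0018  0.0018 -0.0004] rz -0.11 F [2.  4.2 0. ] op 0.00449748080247563
now r 0.1418 ang 247.28 z 0.0446 yaw 157.9 j [-25.  36. 117.   0.  27.   8.]
[2.23 4.66 0.1 ]
```

Tangential resistance of about 5 N means it is locked. I'll back off inside the eye, lift, and look.

>>> hand_motion(
  plan=[
    {"x":0.004,"y":0.002,"aperture":0},
    {"x":0.01,"y":0.005,"aperture":0},
    {"x":0.015,"y":0.006,"aperture":0},
    {"x":0.015,"y":0.006,"aperture":0},
    {"x":0.015,"y":0.006,"z":-0.03,"aperture":0},
    {"x":0.015,"y":0.006,"z":-0.07,"aperture":0},
    {"x":0.02,"y":0.006,"z":-0.11,"aperture":0},
    {"x":0.02,"y":0.006,"z":-0.155,"aperture":0},
    {"x":0.02,"y":0.006,"z":-0.155,"aperture":0},
    {"x":0.02,"y":0.006,"z":-0.155,"aperture":0},
    {"x":0.02,"y":0.006,"z":-0.155,"aperture":0},
  ],
)

```text
time_s: 13.5
position: [0.4431, -0.0632, 0.1986]
tcp_rot: [[0.539, 0.842, -0.003], [0.842, -0.539, 0.001], [-0.001, -0.003, -1.0]]
force: [-0.6, -0.5, -0.1]
opening: 0.004
grasp_force: 0.0
```

Run:
```python
from rig import bot, camrig, job, read_state
from h import *
s=read_state();c=camrig.capture('wrist')
T=np.eye(4);T[:3,:3]=s['tcp_rot'];T[:3,3]=s['position']
c['view']=np.linalg.inv(T@np.array(c['mount']));q=np.load('q.npy')
im=cv2.cvtColor(cv2.resize(c['color'],None,fx=1.5625,fy=1.5625,interpolation=cv2.INTER_CUBIC),cv2.COLOR_RGB2BGR)
def poly(P,cl,col): cv2.polylines(im,[((proj(c,world(q,P))+.5)*1.5625).round().astype(np.int32)],cl,col,1)
poly([cyl(.016,a,.077) for a in range(0,360,30)],True,(0,0,255))
a=np.radians(60);M=np.array([[np.cos(a),-np.sin(a),0],[np.sin(a),np.cos(a),0],[0,0,1]])
for dx,col in ((0,(255,0,255)),(-.012,(0,255,255))):
    poly(np.array([[-.13-.022+dx,-.025,.064],[-.13+.022+dx,-.025,.064],[-.13+.022+dx,.025,.064],[-.13-.022+dx,.025,.064]])@M.T,True,col)
poly([[.11+.0375*np.cos(b),.0375*np.sin(b),.088] for b in np.linspace(0,6.28,30)],True,(0,165,255))
poly([[.168,.05,.088],[.168,-.05,.088]],False,(0,255,0))
cv2.imwrite('pics/w2.png',im)
```

```bash
python3 go.py .045 0 .2 180
```

```text
t 13.55 target [ 0.5389 -0.199   0.2   ] shift [-0.0627  0.1541 -0.0024] rz -22.09 F [-0.5 -0.  -0.2] op 0.004719129856207609
now r 0.1387 ang 239.21 z 0.1982 yaw 157.9 j [-22.  19. 108.  -0.  53.  10.]
```

View pics/w2.png

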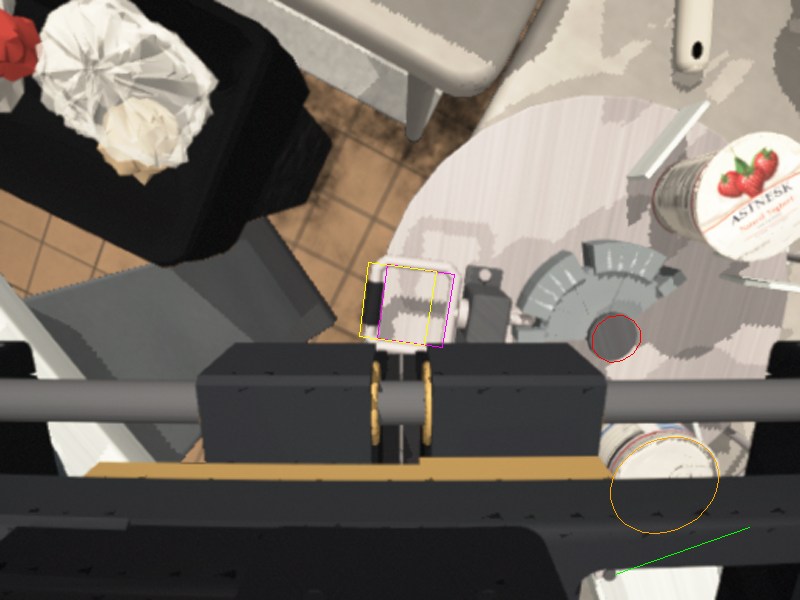

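The loop matches its home outline (magenta) at 60° and the pin is seated in the notch. Now I move between the axle and the tin, with the fingers 40% open as a cradle.

The manual's scale: turns go in shares of 360 degrees. Converting my numbers, -22 degrees / 360 = -0.0611.

>>> hand_motion(
  plan=[
    {"z":-0.02,"aperture":0.4},
    {"x":-0.016,"y":0.04,"z":-0.02,"az":-0.0167,"aperture":0.4},
    {"x":-0.032,"y":0.08,"z":-0.02,"az":-0.0333,"aperture":0.4},
    {"x":-0.05,"y":0.12,"z":-0.02,"az":-0.05,"aperture":0.4},
    {"x":-0.0627,"y":0.1541,"z":-0.002,"az":-0.0611,"aperture":0.4},
    {"x":-0.0627,"y":0.1541,"z":0.03,"az":-0.0611,"aperture":0.4},
    {"x":-0.0627,"y":0.1541,"z":0.05,"az":-0.0611,"aperture":0.4},
    {"x":-0.0627,"y":0.1541,"z":0.05,"az":-0.0611,"aperture":0.4},
    {"x":-0.0627,"y":0.1541,"z":0.05,"az":-0.0611,"aperture":0.4},
  ],
)

```text
time_s: 14.45
position: [0.5394, -0.1991, 0.1481]
tcp_rot: [[0.185, 0.983, -0.003], [0.983, -0.185, 0.002], [0.001, -0.003, -1.0]]
force: [-1.0, -1.3, 1.1]
opening: 0.399
grasp_force: 0.0
```

```bash
python3 go.py .045 0 .04 180
```

```text
t 14.45 target [ 0.5389 -0.199   0.04  ] shift [-1.000e-04 -2.000e-04  1.081e-01] rz -0.09 F [-1.  -1.3  1.1] op 0.3991310287469942
now r 0.045 ang 0.74 z 0.1481 yaw 179.9 j [-31.  32.  93.  -0.  55. -21.]
```

>>> hand_motion(
  plan=[
    {"z":0.03,"aperture":0.4},
    {"z":0.06,"aperture":0.4},
    {"z":0.08,"aperture":0.4},
    {"z":0.09,"aperture":0.4},
    {"z":0.1,"aperture":0.4},
    {"z":0.107,"aperture":0.4},
    {"z":0.107,"aperture":0.4},
    {"x":-0.005,"z":0.107,"aperture":0.4},
    {"x":-0.01,"z":0.107,"aperture":0.4},
    {"x":-0.015,"z":0.107,"aperture":0.4},
    {"x":-0.02,"z":0.107,"aperture":0.4},
    {"x":-0.025,"z":0.107,"aperture":0.4},
    {"x":-0.03,"z":0.107,"aperture":0.4},
    {"x":-0.035,"z":0.107,"aperture":0.4},
    {"x":-0.04,"z":0.107,"aperture":0.4},
    {"x":-0.045,"z":0.107,"aperture":0.4},
    {"x":-0.045,"z":0.107,"aperture":0.4},
  ],
)

```text
time_s: 16.15
position: [0.5318, -0.244, 0.0427]
tcp_rot: [[0.185, 0.983, -0.0], [0.983, -0.185, 0.0], [0.0, -0.0, -1.0]]
force: [-0.5, 2.2, 2.1]
opening: 0.395
grasp_force: 1.7
```

```bash
python3 go.py .219 0 .04 180; python3 ff.py
```

```text
t 16.15 target [ 0.507  -0.3701  0.04  ] shift [-0.1285 -0.001   0.0026] rz -0.11 F [-0.5  2.2  2.1] op 0.39491761278567117
now r 0.0905 ang 0.79 z 0.0427 yaw 179.9 j [-36.  42.  95.   0.  43. -25.]
[0.14 2.25 1.77]
```

>>> hand_motion(
  plan=[
    {"x":-0.006,"z":0.001,"aperture":0.4},
    {"x":-0.012,"z":0.001,"aperture":0.4},
    {"x":-0.018,"z":0.001,"aperture":0.4},
    {"x":-0.024,"z":0.001,"aperture":0.4},
    {"x":-0.03,"y":-0.001,"z":0.001,"aperture":0.4},
    {"x":-0.036,"y":-0.001,"z":0.001,"aperture":0.4},
    {"x":-0.042,"y":-0.001,"z":0.001,"aperture":0.4},
    {"x":-0.048,"y":-0.001,"z":0.001,"aperture":0.4},
    {"x":-0.054,"y":-0.001,"z":0.001,"aperture":0.4},
    {"x":-0.06,"y":-0.001,"z":0.001,"aperture":0.4},
    {"x":-0.066,"y":-0.001,"z":0.001,"aperture":0.4},
    {"x":-0.072,"y":-0.001,"z":0.001,"aperture":0.4},
    {"x":-0.078,"y":-0.001,"z":0.001,"aperture":0.4},
    {"x":-0.084,"y":-0.001,"z":0.001,"aperture":0.4},
    {"x":-0.09,"y":-0.001,"z":0.001,"aperture":0.4},
    {"x":-0.09,"y":-0.001,"z":0.001,"aperture":0.4},
  ],
)

```text
time_s: 18.0
position: [0.5146, -0.3344, 0.0418]
tcp_rot: [[0.185, 0.983, 0.001], [0.983, -0.185, -0.003], [-0.002, 0.002, -1.0]]
force: [-0.2, 0.6, -0.5]
opening: 0.403
grasp_force: 0.1
```

```bash
python3 go.py .219 0 .04 180; python3 ff.py
```

```text
t 18.0 target [ 0.507  -0.3701  0.04  ] shift [-0.0365 -0.0008  0.0019] rz -0.13 F [-0.2  0.6 -0.5] op 0.40317073190517233
now r 0.1825 ang 0.28 z 0.0418 yaw 179.9 j [-43.  43.  91.  -0.  45. -33.]
[-0.26  0.03  0.24]
```

>>> hand_motion(
  plan=[
    {"x":-0.005,"aperture":0.4},
    {"x":-0.01,"aperture":0.4},
    {"x":-0.015,"y":-0.001,"aperture":0.4},
    {"x":-0.02,"y":-0.001,"aperture":0.4},
    {"x":-0.025,"y":-0.001,"aperture":0.4},
    {"x":-0.029,"y":-0.001,"aperture":0.4},
    {"x":-0.033,"y":-0.001,"aperture":0.4},
    {"x":-0.036,"y":-0.001,"aperture":0.4},
    {"x":-0.038,"y":-0.001,"aperture":0.4},
    {"x":-0.038,"y":-0.001,"aperture":0.4},
  ],
)

```text
time_s: 19.25
position: [0.5061, -0.3697, 0.0415]
tcp_rot: [[0.185, 0.983, -0.0], [0.983, -0.185, -0.0], [-0.0, -0.0, -1.0]]
force: [-0.9, 2.3, -0.9]
opening: 0.399
grasp_force: 2.2
```

```bash
python3 go.py .219 0 .04 180; python3 ff.py
```

```text
t 19.25 target [ 0.507  -0.3701  0.04  ] shift [-0.0002  0.0009  0.0015] rz -0.11 F [-0.9  2.3 -0.9] op 0.39926997885151466
now r 0.2188 ang 359.76 z 0.0415 yaw 179.9 j [-46.  44.  89.  -0.  47. -36.]
[-0.48  2.03 -0.64]
```

>>> hand_motion(
  plan=[
    {"x":0.001,"aperture":0.4},
    {"x":0.003,"aperture":0.4},
    {"x":0.003,"aperture":0.4},
    {"x":0.003,"z":-0.02,"aperture":0.4},
    {"x":0.003,"z":-0.05,"aperture":0.4},
    {"x":0.003,"z":-0.09,"aperture":0.4},
    {"x":0.003,"z":-0.14,"aperture":0.4},
    {"x":0.03,"z":-0.18,"aperture":0.4},
    {"x":0.07,"z":-0.2,"aperture":0.4},
    {"x":0.11,"z":-0.2,"aperture":0.4},
    {"x":0.15,"z":-0.2,"aperture":0.4},
    {"x":0.2,"z":-0.2,"aperture":0.4},
    {"x":0.25,"z":-0.2,"aperture":0.4},
    {"x":0.3,"z":-0.2,"aperture":0.4},
    {"x":0.3,"z":-0.2,"aperture":0.4},
    {"x":0.3,"z":-0.2,"aperture":0.4},
  ],
)

```text
time_s: 21.1
position: [0.5617, -0.0727, 0.2418]
tcp_rot: [[0.181, 0.983, 0.0], [0.983, -0.181, -0.0], [-0.0, 0.0, -1.0]]
force: [0.7, 0.2, 0.1]
opening: 0.4
grasp_force: 0.0
```

Run:
```python
from rig import bot, camrig, job, read_state
from h import *
o=[]
for n,(u,v,w,h) in (('scene',(200,110,200,150)),('side',(160,130,200,150))):
    c=camrig.capture(n);np.savez(n+'_end.npz',**c);im=cv2.resize(c['color'][v:v+h,u:u+w],None,fx=4,fy=4,interpolation=cv2.INTER_CUBIC)
    o.append(cv2.resize(im,(400,300),interpolation=cv2.INTER_AREA) if n=='scene' else im[80:520,60:760][:300*2])
a=np.zeros((600,800,3),np.uint8)
a[:300,:400]=o[0]; s=cv2.resize(o[1],(400,251)); a[:251,400:]=s
c=np.load('side_end.npz')['color'];S=np.load('scene_end.npz')['color']
a[300:,400:]=cv2.resize(c[190:265,230:330],(400,300),interpolation=cv2.INTER_CUBIC)
a[300:,:400]=cv2.resize(S[135:210,285:385],(400,300),interpolation=cv2.INTER_CUBIC)
cv2.imwrite('pics/end.png',a[:,:,::-1])
```

```text
(no output)
```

View pics/end.png

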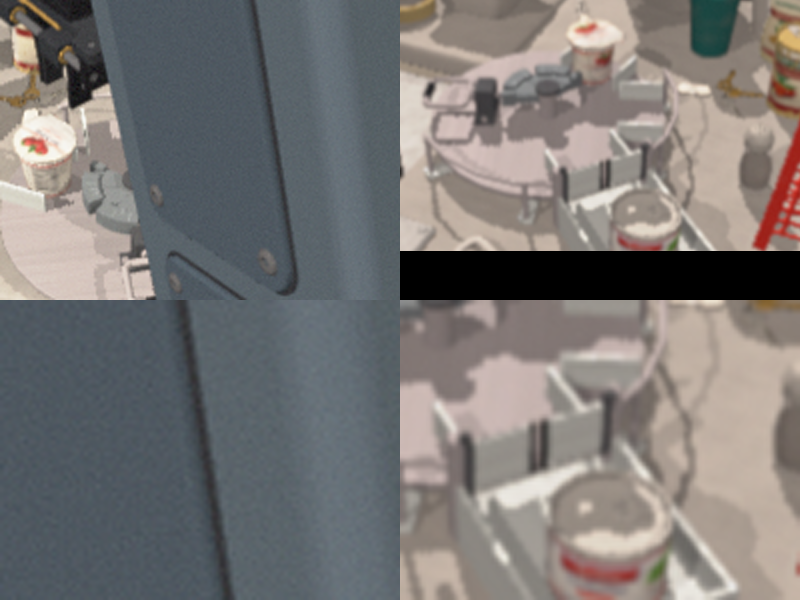

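The side view shows the tin standing on the landing, both leaves shut behind it, the tub in its stall and the loop home. I'm handing in.

```bash
python3 -c "
from rig import bot, camrig, job, read_state
print(job.hand_in())"
```

```text
the job is handed in; nothing more can be done
None
```

The job is handed in: the last camera view showed the tin standing on the landing with both leaves shut behind it, the tub still in its stall, and the plunger home at the +60° notch (about 21 s of the 58 s used).

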